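# Set the feed valve of a kitchen water filter: shut, then two turns open, and hold

## Task

The new water-filter cartridge has been flushed and its feed valve left part open: turn the valve's hand wheel clockwise until it is shut right against its stop, then back it off anticlockwise exactly two turns from the stop. Finish still gripping the wheel, holding it at that setting while I check the joints for leaks. Leave the other things on the worktop where they are.

Things in the scene. Friction and masses are not known exactly. Their poses are not given: they have to be found in the camera images.
- wheel (a point): Centre of the feed valve's hand wheel: plain cast metal, 62 mm across, round rim 10 mm thick, four spokes, level on an upright spindle over a brass valve in a copper pipe; point half-way up the rim, 150 mm above the worktop. It keeps its height as it turns. Under the rim only the 25 mm bonnet, pipe 67 mm lower; nearest tall thing a pipe 150 mm away. Can be gripped across its diameter from above.
- valve (a joint): Turn of the valve wheel, rad, counted on over several turns: 0 = shut against its hard stop, growing as it opens (anticlockwise from above, 6.283 a turn). Clockwise closes. Steady drag of about 0.12 N m; it stays where it is left. At the start it is open by less than three quarters of a turn. The other side of the filter (clear bowl, 255 mm tall with its stand) has only a small lever, not a wheel.
- spanner: the filter spanner, just used: flat white plastic tool lying down, 217 mm long, 8 mm thick, a 96 mm ring and a handle; origin on its centre line, about half-way along. Bystander.
- old_cartridge: the used filter cartridge: off-white upright cylinder, 56 mm across, 125 mm tall; origin at the centre of its underside. Bystander.
- mug: blue-glazed mug, 82 mm across, 92 mm tall, with a handle; origin at the centre of its underside. Bystander.
- grease_tub: small white tub with a black lid, 54 mm across, 42 mm tall; origin at the centre of its underside. Bystander.
- seal_ring: old black rubber sealing ring lying flat, 80 mm across, 6 mm thick; origin at the centre of its underside. Bystander.
- soap: black soap dispenser with a metal pump, 68 mm across, 182 mm tall; origin at the centre of its underside. Bystander, beyond the pipework.
- bowl: white bowl, 110 mm across, 55 mm tall; origin at the centre of its underside. Bystander, beyond the pipework.
- tea_jar: white jar with a wooden lid, 84 mm across, 120 mm tall; origin at the centre of its underside. Bystander, beyond the pipework.

How it is judged:
On the way:
1. the valve is shut against its stop (value of joint valve below 0.06 rad), for 0.1 s.
At the end, for the whole second after the job is handed in: The valve, after being shut to its stop, is two turns open from it (12.566 rad, within 0.35 rad) and still; the fingers grip the wheel with more than 8 N, the grasp point within 40 mm of its centre; nothing else on the worktop has been moved by 40 mm or more (value of joint valve between 12.216 and 12.916 rad and velocity of joint valve between -0.1 and 0.1 rad/s and contact force between valve and the fingers above 8 N and distance between the grasp point and wheel below 0.04 m and distance of each of spanner, old_cartridge, mug, grease_tub, seal_ring, soap, bowl, tea_jar from where it was at the start of the episode below 0.04 m); the arm keeps its last pose, push and grip.
It fails at once if one of the other things on the worktop is pushed more than 40 mm from its place (distance of any of spanner, old_cartridge, mug, grease_tub, seal_ring, soap, bowl, tea_jar from where it was at the start of the episode above 0.04 m).
It also fails if it takes over 72 s, if anything falls off the work surface, if the arm or the gripper's body presses on something with over 40 N, if the wrist force passes 120 N, or if a joint passes its speed limit or range.

## Robot

A 6-joint arm with a two-finger parallel gripper is mounted at the origin on the work surface. World frame = base frame: x ahead of the robot, y to its left, z up, the work surface at z = 0. Lengths are in m, angles in rad, forces in N, time in s.
With the tool pointing down it reaches from about 0.35 to 0.975 m from the base axis. Payload 4.9 kg.
Tool frame: the origin (TCP) lies on the mounting face of the last link; the fingertips stand 173 mm ahead of it and the grasp point (between the pads) lies 155 mm ahead of it; z points along the fingers, y is the direction in which the jaws open and shut (so a half turn about z gives the same grasp; the last joint's range is limited). The gripper opens to 85 mm and grips with 20 to 120 N. Pads are 22 mm wide; open, the fingers measure 114 mm over their backs; the gripper's body (76 mm by 85 mm) begins 54 mm behind the grasp point. The pads swing forward as they close: fully open they stand 13 mm farther back than shut.
Start: joints at [-1.332, 0.053, 1.613, -0, 1.476, -0.119], TCP at [0.219, -0.585, 0.405] pointing down, gripper open.
Joint ranges: [-3.01, 3.01], [-1.01, 2.22], [0.06, 2.58], [-1.02, 4.17], [0.09, 2.62], [-3.14, 3.14]. Speed limits (rad/s): [2.57, 2.57, 3.14, 3.14, 3.14, 3.14].

## Interface

Orientations are given as a rotation vector (axis times angle).
In Python, from station import ctrl gives the robot as it stands. The module is installed in compiled form; this text tells all that it offers.
- The arm moves only by the tool jog_arm, never from a script. Its argument "steps" is a list of rows, each a list of 2 entries, a list of its own where there are three numbers: the shift along the tool's x, y, z in cm, then the turn, a rotation vector about the tool's x, y, z in degrees. In form: [[[tx, ty, tz], [rx, ry, rz]], ...]. A call has 1 to 8 rows; each row shifts and turns the pose as measured when the row begins, along the tool's axes as they then stand; what a row does not reach is not made up. A row lasts 1/10 s, in which the tool goes at most 50 mm and 8.59 degrees, less where a joint would pass 70% of its speed; a pose out of reach is approached as far as the arm can. A call is refused whole if a number of a shift passes 5 or a number of a turn 8.59, either way. A call with a gripper value outside its range is refused whole. "fingers" is the gripper command: -1 is shut, 1 is fully open, values between are in proportion, set as the call begins (left out, the last holds). The fingers move at their own pace and stop on an object; "grip_force" is the grip in N (left out, the last holds). Time passes only in rows, so rows that do not move let the fingers close. It gives the time, the measured TCP pose, the force and the opening at its end, in the units of the state.
- ctrl.get_obs(): the state, without advancing time (a new reading comes with each control period).
- ctrl.get_image(name): name is "scene" or "side" or "wrist"; returns the picture (480x640x3 uint8, red, green, blue); there is no depth.
- ctrl.camera_info(name): a dict with "K" (3x3 intrinsics, pixels), "camera_from_world" (4x4, takes a point from world to camera coordinates). Camera axes: x right, y up, looking along -z (the intrinsics and any distortion apply to the point x, -y, -z); pixel columns grow to the right and rows downward; lengths in m; the calibration is good to about 2 mm. A picture is of the moment at which its call begins: read the wrist's pose just before it. camera_info takes no time and is no camera call; for the wrist camera it gives the pose at the moment of the call.
- ctrl.finish_job(): hands the job in, once; it reports no verdict.
The state is a dict: "t": time; "q": joint angles; "dq": joint speeds; "effort": joint torques, N m; "tool_pos": TCP position; "tool_rot": TCP orientation; "contact_force": force on the tool from outside, world axes, zero at the start; "wrist_torque": the same for the moment, N m; "opening": finger opening in m.
Only numpy, scipy, OpenCV 4.12 (cv2) and the standard library are available. Lean on these libraries where they do the work, as an engineer would, in place of code of your own. Each camera call takes 0.05 s, during which the arm holds its last target.

## Working session

There is one attempt and no reset: what is moved stays moved. The work goes in short steps, Python scripts to look and compute and a tool call to move; the robot and the scene stay as the last step left them, time stands still between calls to the robot, and variables do not carry over. Pictures are saved under pics/ and viewed, and the job is handed in when it is done.

Besides the shell and the picture viewer there is one more tool, called after ">>>" by a JSON object that holds its "name" and its "arguments". jog_arm: Moves the arm, as the interface text tells. Its arguments: {"type":"object","properties":{"steps":{"type":"array","items":{"type":"array"}},"fingers":{"type":"number"},"grip_force":{"type":"number"}},"required":["steps"]}

```bash
mkdir -p pics
python3 - <<'E'
from station import ctrl
import cv2, numpy as np
o=ctrl.get_obs(); print({k:np.round(v,3).tolist() for k,v in o.items()})
for n in ["scene","side","wrist"]:
    im=ctrl.get_image(n); cv2.imwrite(f"pics/{n}0.png",im[:,:,::-1])
    c=ctrl.camera_info(n); print(n,c.keys(),np.round(c["K"],1).tolist(),np.round(c["camera_from_world"],3).tolist())
E
```

```text
{'t': 0.0, 'q': [-1.332, 0.053, 1.614, 0.0, 1.476, -0.119], 'dq': [-0.0, 0.0, -0.0, -0.0, -0.002, 0.002], 'effort': [-0.0, -39.368, -37.018, -0.0, 0.007, 0.0], 'tool_pos': [0.219, -0.585, 0.403], 'tool_rot': [-3.089, -0.559, 0.0], 'contact_force': [0.497, 0.19, -0.084], 'wrist_torque': [-0.038, 0.03, -0.014], 'opening': 0.085}
scene dict_keys(['K', 'camera_from_world']) [[480.5, 0.0, 324.6], [0.0, 480.5, 243.2], [0.0, 0.0, 1.0]] [[-0.353, 0.935, 0.02, 0.236], [-0.515, -0.212, 0.83, 0.191], [0.781, 0.283, 0.557, -1.536], [0.0, 0.0, 0.0, 1.0]]
side dict_keys(['K', 'camera_from_world']) [[593.1, 0.0, 321.8], [0.0, 593.1, 240.4], [0.0, 0.0, 1.0]] [[-0.885, -0.466, -0.011, 0.453], [0.223, -0.444, 0.868, -0.247], [-0.41, 0.765, 0.496, -1.235], [0.0, 0.0, 0.0, 1.0]]
wrist dict_keys(['K', 'camera_from_world']) [[365.5, 0.0, 319.4], [0.0, 365.5, 234.5], [0.0, 0.0, 1.0]] [[0.35, -0.937, -0.003, -0.623], [0.89, 0.334, -0.311, 0.041], [0.292, 0.106, 0.951, -0.381], [0.0, 0.0, 0.0, 1.0]]
```

View pics/scene0.png

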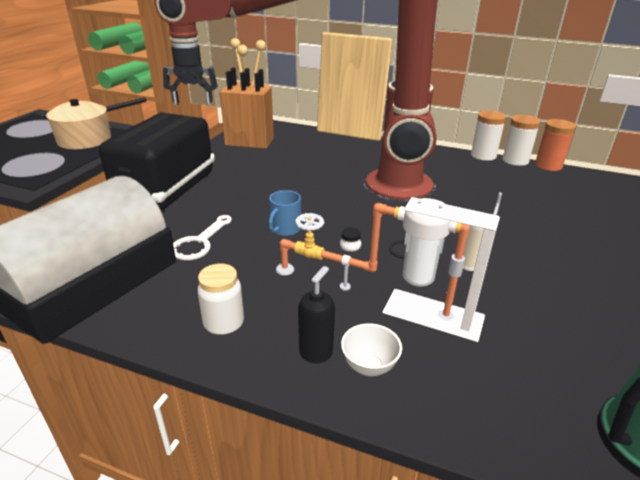

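View pics/side0.png

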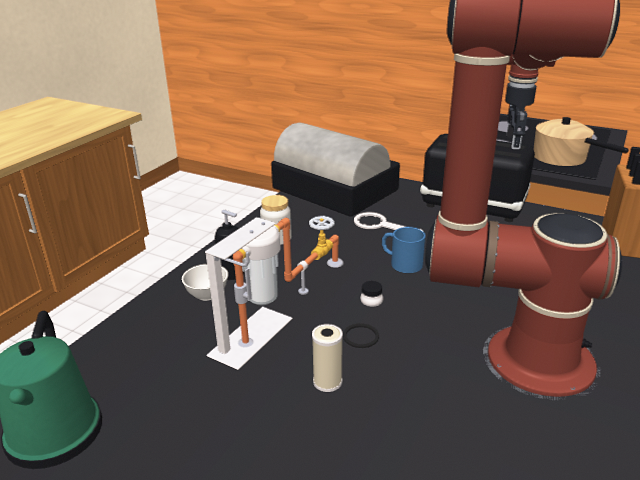

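View pics/wrist0.png

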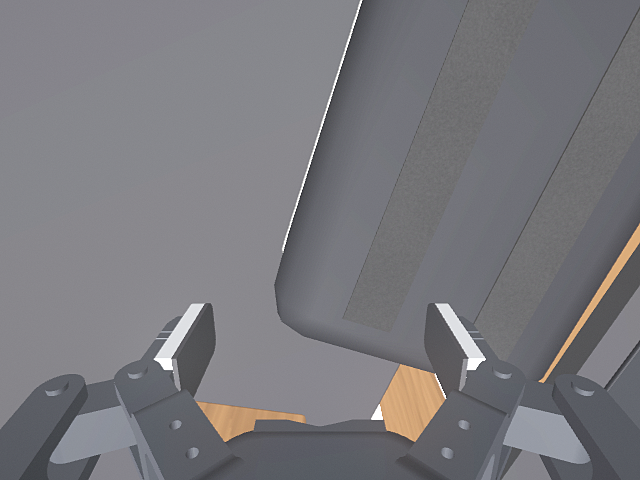

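The wheel shows at about (310,222) in the scene view and (321,223) in the side view. I'll measure it on the z = 0.150 plane.

```bash
cat > h.py <<'E'
from station import ctrl
import cv2, numpy as np
from scipy.spatial.transform import Rotation as R
def ray(n,uv,c=None):
    c=c or ctrl.camera_info(n); T=np.array(c["camera_from_world"]);K=np.array(c["K"])
    d=np.array([(uv[0]-K[0,2])/K[0,0],-(uv[1]-K[1,2])/K[1,1],-1.])
    return -T[:3,:3].T@T[:3,3], T[:3,:3].T@d
def onz(n,uv,z,c=None):
    o,d=ray(n,uv,c); return o+d*(z-o[2])/d[2]
def proj(n,p,c=None):
    c=c or ctrl.camera_info(n); T=np.array(c["camera_from_world"]);K=np.array(c["K"])
    q=T[:3,:3]@p+T[:3,3]; return np.array([K[0,0]*q[0]/-q[2]+K[0,2], -K[1,1]*q[1]/-q[2]+K[1,2]])
E
python3 - <<'E'
from h import *
a=cv2.imread("pics/scene0.png")[195:260,265:360]; b=cv2.imread("pics/side0.png")[200:265,275:370]
cv2.imwrite("pics/z0.png",cv2.resize(np.vstack([a,b]),None,fx=4.5,fy=4.5,interpolation=cv2.INTER_CUBIC))
print(onz("scene",(310,222),.15),onz("side",(321,223),.15))
E
```

```text
[ 0.55559837 -0.07946453  0.15      ] [ 0.55538235 -0.08080857  0.15      ]
```

View pics/z0.png

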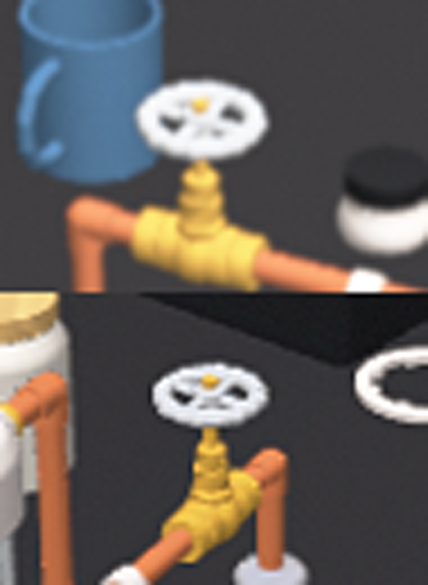

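```bash
cat >> h.py <<'E'
W=np.array([.5555,-.080,.150])
def st():
    o=ctrl.get_obs(); M=R.from_rotvec(o["tool_rot"]).as_matrix(); g=np.array(o["tool_pos"])+M@[0,0,.155]
    print("t",round(o["t"],2),"q",np.round(o["q"],3).tolist(),"grasp",np.round(g,4).tolist(),"open",round(float(o["opening"]),4))
    print(" F",np.round(o["contact_force"],1).tolist(),"T",np.round(o["wrist_torque"],2).tolist(),"toolz",np.round(M[:,2],4).tolist(),
     "yaw(deg of tool x)",round(float(np.degrees(np.arctan2(M[1,0],M[0,0]))),2))
    print(" to wheel, tool axes cm",np.round(M.T@(W-g)*100,2).tolist())
    return o,M,g
E
python3 -c "from h import *;st()"
```

```text
t 0.15 q [-1.332, 0.053, 1.614, -0.0, 1.476, -0.119] grasp [0.2188, -0.585, 0.2487] open 0.0855
 F [0.4, -0.2, -0.6] T [0.05, -0.03, 0.0] toolz [-0.0004, 0.0016, -1.0] yaw(deg of tool x) 20.5
 to wheel, tool axes cm [49.22, -35.49, 9.94]
```

>>> {"name": "jog_arm", "arguments": {"steps": [[[4,-2.9,0],[0,0,0]],[[4,-2.9,0],[0,0,0]],[[4,-2.9,0],[0,0,0]],[[4,-2.9,0],[0,0,0]],[[4,-2.9,0],[0,0,0]],[[4,-2.9,0],[0,0,0]],[[4,-2.9,0],[0,0,0]],[[4,-2.9,0],[0,0,0]]], "fingers": 1, "grip_force": 60}}

```text
t: 0.95
tool_pos: [0.4383, -0.2534, 0.4006]
tool_rot: [-3.09, -0.539, 0.002]
contact_force: [0.1, -0.2, 0.6]
opening: 0.0857
```

```bash
python3 -c "from h import *;st()"
```

```text
t 0.95 q [-0.672, -0.233, 1.887, 0.002, 1.492, 0.553] grasp [0.438, -0.2527, 0.2456] open 0.0857
 F [0.1, -0.2, 0.6] T [-0.08, -0.1, 0.01] toolz [-0.0018, 0.0044, -1.0] yaw(deg of tool x) 19.79
 to wheel, tool axes cm [16.9, -12.23, 9.62]
```

>>> {"name": "jog_arm", "arguments": {"steps": [[[4.2,-3.1,0],[0,0,0]],[[4.2,-3.1,0],[0,0,0]],[[4.2,-3.0,0],[0,0,0]],[[4.2,-3.0,0],[0,0,0]],[[0,0,0],[0,0,-8.5]],[[0,0,0],[0,0,-8.5]],[[0,0,0],[0,0,-8.5]],[[0,0,0],[0,0,-8.5]]]}}

```text
t: 1.75
tool_pos: [0.5514, -0.0791, 0.3986]
tool_rot: [-2.787, -1.435, 0.001]
contact_force: [0.5, -0.4, -0.3]
opening: 0.0855
```

>>> {"name": "jog_arm", "arguments": {"steps": [[[0,0,0],[0,0,-8.5]],[[0,0,0],[0,0,-8.5]],[[0,0,0],[0,0,-8.5]],[[0,0,0],[0,0,-8.5]],[[0,0,0],[0,0,-8.5]],[[0,0,0],[0,0,-8.5]],[[0,0,0],[0,0,-8.5]],[[0,0,0],[0,0,-8.5]]]}}

```text
t: 2.55
tool_pos: [0.5504, -0.0783, 0.3947]
tool_rot: [-1.488, -2.752, -0.003]
contact_force: [1.2, 0.2, 0.7]
opening: 0.0853
```

>>> {"name": "jog_arm", "arguments": {"steps": [[[0,0,0],[0,0,-8.5]],[[0,0,0],[0,0,-8.5]],[[0,0,0],[0,0,-8.5]],[[0,0,0],[0,0,-8.5]],[[0,0,0],[0,0,-8.5]],[[0,0,0],[0,0,-8.5]],[[0,0,0],[0,0,-8.5]],[[0,0,0],[0,0,-8.5]]]}}

```text
t: 3.35
tool_pos: [0.5494, -0.078, 0.3909]
tool_rot: [0.325, -3.11, -0.017]
contact_force: [0.4, -0.3, 1.0]
opening: 0.085
```

Run:
```python
from h import *
o,M,g=st()
c=ctrl.camera_info("wrist"); im=ctrl.get_image("wrist"); cv2.imwrite("pics/wrist1.png",im[:,:,::-1]); print(proj("wrist",W,c), proj("wrist",g,c))
```

```text
t 3.35 q [-0.276, -0.101, 1.787, 0.005, 1.474, -2.056] grasp [0.5469, -0.0765, 0.236] open 0.085
 F [0.4, -0.3, 1.0] T [0.01, -0.01, -0.01] toolz [-0.016, 0.0095, -0.9998] yaw(deg of tool x) -168.05
 to wheel, tool axes cm [-0.89, -0.63, 8.58]
[308.78329847 266.91547527] [318.98699445 332.64958421]
```

View pics/wrist1.png

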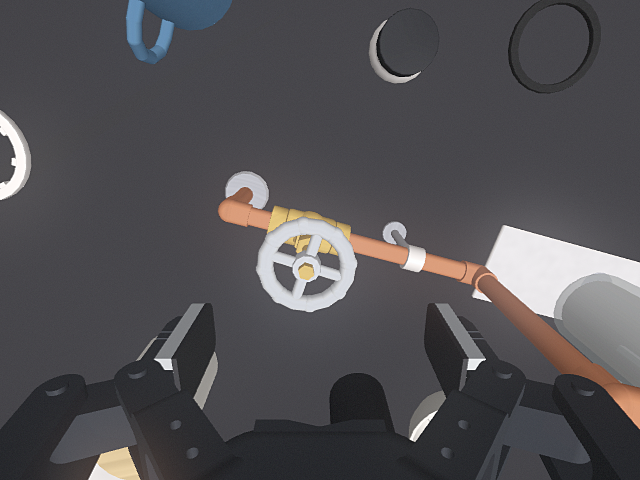

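```bash
sed -i 's/^    return o,M,g/    print(" untilt deg",np.round(np.degrees(np.cross([0,0,1],M.T@[0,0,-1])),2).tolist()); return o,M,g/' h.py
python3 - <<'E'
from h import *
st(); im=cv2.imread("pics/wrist1.png"); h=cv2.cvtColor(im,cv2.COLOR_BGR2HSV)
m=((h[...,1]<40)&(h[...,2]>120)).astype(np.uint8); m[:,:240]=0;m[:,370:]=0;m[:205]=0;m[320:]=0
n,l,s,c=cv2.connectedComponentsWithStats(m); i=1+np.argmax(s[1:,4]); 
cn,_=cv2.findContours((l==i).astype(np.uint8),cv2.RETR_EXTERNAL,cv2.CHAIN_APPROX_NONE); k=max(cn,key=cv2.contourArea)
e=cv2.fitEllipse(cv2.convexHull(k)); print(e, onz("wrist",e[0],.15), onz("wrist",(306,266),.15))
E
```

```text
t 3.4 q [-0.276, -0.101, 1.787, 0.005, 1.474, -2.06] grasp [0.5468, -0.0765, 0.2359] open 0.0848
 F [0.2, -0.7, 0.5] T [0.01, 0.0, 0.07] toolz [-0.0162, 0.0096, -0.9998] yaw(deg of tool x) -167.83
 to wheel, tool axes cm [-0.89, -0.64, 8.57]
 untilt deg [0.73, -0.79, 0.0]
((306.0908508300781, 264.11572265625), (94.14619445800781, 100.2781982421875), 92.63145446777344) [ 0.55392217 -0.08195243  0.15      ] [ 0.55516326 -0.08175646  0.15      ]
```

```bash
sed -i 's/^W=.*/W=np.array([.555,-.081,.150])/' h.py
```

>>> {"name": "jog_arm", "arguments": {"steps": [[[0,0,0],[0.4,-0.4,-8.2]],[[0,0,0],[0.4,-0.4,-8.2]],[[0,0,0],[0,0,-8.2]],[[0,0,0],[0,0,-8.2]],[[0,0,0],[0,0,-8.2]],[[0,0,0],[0,0,-7]]]}}

```text
t: 4.0
tool_pos: [0.5487, -0.0778, 0.3886]
tool_rot: [1.594, -2.707, -0.004]
contact_force: [0.2, 0.0, 0.9]
opening: 0.086
```

```bash
python3 -c "from h import *;st()"
```

```text
t 4.0 q [-0.275, -0.106, 1.795, 0.002, 1.454, -2.911] grasp [0.5485, -0.0775, 0.2336] open 0.086
 F [0.2, 0.0, 0.9] T [0.01, -0.02, -0.01] toolz [-0.0014, 0.0021, -1.0] yaw(deg of tool x) -119.03
 to wheel, tool axes cm [0.0, -0.76, 8.36]
 untilt deg [0.13, 0.07, -0.0]
```

>>> {"name": "jog_arm", "arguments": {"steps": [[[0,-0.8,1],[0.1,0.1,0]],[[0,0,2],[0,0,0]],[[0,0,2],[0,0,0]]]}}

```text
t: 4.3
tool_pos: [0.5574, -0.0825, 0.3395]
tool_rot: [-1.576, 2.713, -0.009]
contact_force: [-0.3, -0.5, -0.4]
opening: 0.0853
```

Run:
```python
from h import *
o,M,g=st()
c=ctrl.camera_info("wrist"); im=ctrl.get_image("wrist"); cv2.imwrite("pics/wrist2.png",im[:,:,::-1]); print(proj("wrist",W,c), proj("wrist",g,c))
```

```text
t 4.3 q [-0.279, -0.046, 1.823, -0.001, 1.358, -2.902] grasp [0.5584, -0.0829, 0.1845] open 0.0853
 F [-0.3, -0.5, -0.4] T [0.02, 0.05, 0.01] toolz [0.0064, -0.0027, -1.0] yaw(deg of tool x) -119.71
 to wheel, tool axes cm [0.0, 0.42, 3.44]
 untilt deg [-0.39, 0.04, 0.0]
[326.23890321 290.88797278] [317.223737   331.46249943]
```

View pics/wrist2.png

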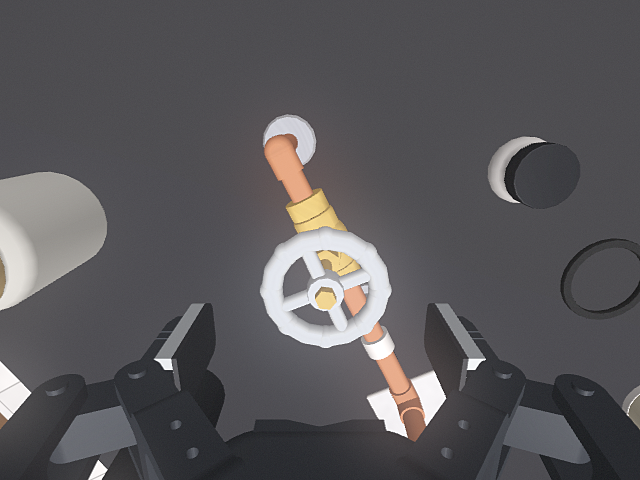

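The wheel's hub is at about (326,288), within 3 px of where I predicted it. Next I descend over it and grip.

>>> {"name": "jog_arm", "arguments": {"steps": [[[0,0.4,0.5],[-0.4,0,0]],[[0,0,1.5],[0,0,0]],[[0,0,1.5],[0,0,0]]]}}

```text
t: 4.65
tool_pos: [0.5531, -0.0805, 0.2986]
tool_rot: [1.567, -2.719, -0.007]
contact_force: [-1.3, 0.4, -0.4]
opening: 0.0858
```

```bash
python3 -c "from h import *;st()"
```

```text
t 4.65 q [-0.278, -0.013, 1.862, 0.001, 1.298, -2.895] grasp [0.5523, -0.0801, 0.1436] open 0.0858
 F [-1.3, 0.4, -0.4] T [0.01, -0.01, 0.05] toolz [-0.0051, 0.0022, -1.0] yaw(deg of tool x) -120.07
 to wheel, tool axes cm [-0.06, -0.27, -0.64]
 untilt deg [0.32, -0.04, 0.0]
```

>>> {"name": "jog_arm", "arguments": {"steps": [[[0,-0.2,-0.2],[0.2,0,0]],[[0,0,0],[0,0,0]],[[0,0,0],[0,0,0]],[[0,0,0],[0,0,0]],[[0,0,0],[0,0,0]],[[0,0,0],[0,0,0]]], "fingers": -1, "grip_force": 60}}

```text
t: 5.25
tool_pos: [0.5556, -0.0821, 0.2999]
tool_rot: [-1.567, 2.723, -0.004]
contact_force: [-1.0, 0.2, -1.9]
opening: 0.059
```

Run:
```python
from h import *
o,M,g=st()
im=ctrl.get_image("wrist"); cv2.imwrite("pics/wrist3.png",im[:,:,::-1])
```

```text
t 5.25 q [-0.279, -0.01, 1.857, -0.002, 1.293, -2.893] grasp [0.5559, -0.0824, 0.1449] open 0.059
 F [-1.0, 0.2, -1.9] T [-0.16, -0.2, -0.01] toolz [0.0014, -0.0024, -1.0] yaw(deg of tool x) -120.16
 to wheel, tool axes cm [-0.08, 0.15, -0.51]
 untilt deg [-0.14, -0.08, 0.0]
```

View pics/wrist3.png

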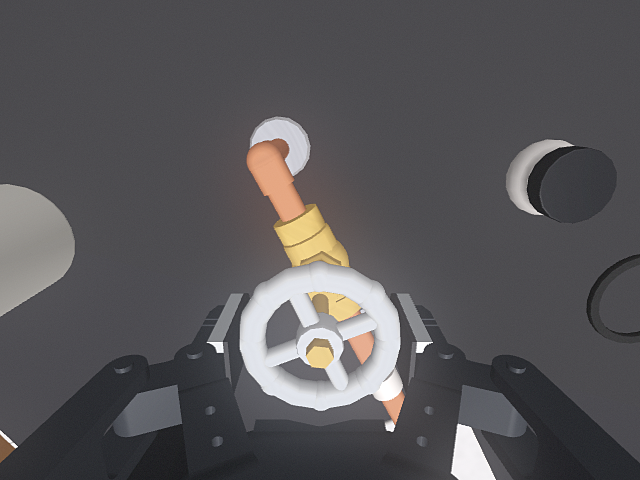

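>>> {"name": "jog_arm", "arguments": {"steps": [[[0,0,-0.05],[0,0,8]],[[0,0,-0.05],[0,0,8]],[[0,0,-0.05],[0,0,8]],[[0,0,-0.05],[0,0,8]]]}}

```text
t: 5.7
tool_pos: [0.5553, -0.0818, 0.2999]
tool_rot: [-0.726, 3.056, -0.005]
contact_force: [1.4, 0.2, -4.8]
opening: 0.0587
```

Run:
```python
from h import *
o,M,g=st()
im=ctrl.get_image("wrist"); cv2.imwrite("pics/wrist4.png",im[:,:,::-1])
```

```text
t 5.7 q [-0.278, -0.011, 1.857, -0.002, 1.292, -2.315] grasp [0.5556, -0.0822, 0.1449] open 0.0587
 F [1.4, 0.2, -4.8] T [-0.24, -0.23, 0.19] toolz [0.0015, -0.0027, -1.0] yaw(deg of tool x) -153.28
 to wheel, tool axes cm [-0.0, 0.13, -0.51]
 untilt deg [-0.18, 0.01, 0.0]
```

View pics/wrist4.png

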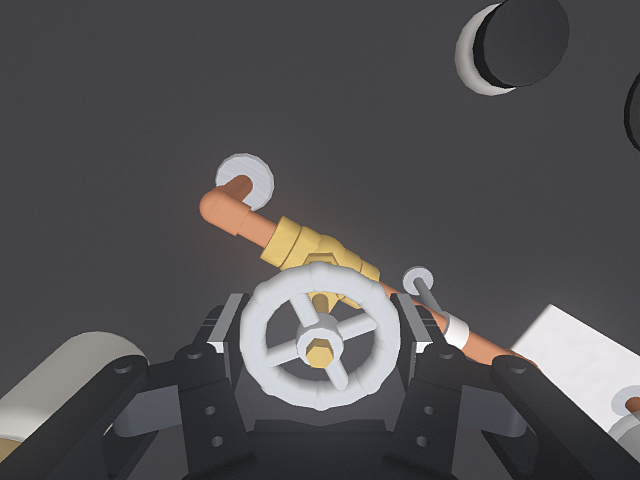

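The wheel turned with the jaws. The spokes have the same angle in the image as before, with hub (320,345) and a spoke towards (375,322), and the torque about z is 0.19 N m. I'll carry on closing.

>>> {"name": "jog_arm", "arguments": {"steps": [[[0,0,-0.05],[0,0,8]],[[0,0,-0.05],[0,0,8]],[[0,0,-0.05],[0,0,8]],[[0,0,-0.05],[0,0,8]],[[0,0,-0.05],[0,0,8]],[[0,0,-0.05],[0,0,8]]]}}

```text
t: 6.35
tool_pos: [0.5552, -0.0812, 0.2999]
tool_rot: [0.609, 3.08, -0.004]
contact_force: [2.2, 0.9, -5.0]
opening: 0.0592
```

```bash
python3 -c "from h import *;st()"
```

```text
t 6.35 q [-0.277, -0.011, 1.858, -0.002, 1.292, -1.457] grasp [0.5555, -0.0817, 0.1449] open 0.0592
 F [2.2, 0.9, -5.0] T [-0.28, -0.16, 0.14] toolz [0.0019, -0.003, -1.0] yaw(deg of tool x) 157.64
 to wheel, tool axes cm [0.07, 0.04, -0.51]
 untilt deg [-0.12, 0.17, 0.0]
```

>>> {"name": "jog_arm", "arguments": {"steps": [[[0,0,-0.05],[0,0,8]],[[0,0,-0.05],[0,0,8]],[[0,0,-0.05],[0,0,8]],[[0,0,-0.05],[0,0,8]]]}}

```text
t: 6.75
tool_pos: [0.5526, -0.0759, 0.2998]
tool_rot: [-1.429, -2.774, -0.011]
contact_force: [0.4, 11.5, 0.6]
opening: 0.0587
```

```bash
python3 -c "from h import *;st()"
```

```text
t 6.75 q [-0.272, -0.014, 1.861, 0.011, 1.314, -0.894] grasp [0.5502, -0.0734, 0.1449] open 0.0587
 F [0.4, 11.5, 0.6] T [1.72, 0.06, 1.53] toolz [-0.0157, 0.0157, -0.9998] yaw(deg of tool x) 125.48
 to wheel, tool axes cm [-0.88, -0.05, -0.53]
 untilt deg [-0.21, -1.25, 0.0]
```

Run:
```python
from h import *
o,M,g=st()
im=ctrl.get_image("wrist"); cv2.imwrite("pics/wrist5.png",im[:,:,::-1])
c=ctrl.camera_info("wrist");print(proj("wrist",W,c))
a=ctrl.get_image("scene")[150:300,240:440];cv2.imwrite("pics/s5.png",cv2.resize(a,None,fx=4,fy=4)[:,:,::-1])
st()
```

```text
t 6.75 q [-0.272, -0.014, 1.861, 0.011, 1.314, -0.894] grasp [0.5502, -0.0734, 0.1449] open 0.0587
 F [0.4, 11.5, 0.6] T [1.72, 0.06, 1.53] toolz [-0.0157, 0.0157, -0.9998] yaw(deg of tool x) 125.48
 to wheel, tool axes cm [-0.88, -0.05, -0.53]
 untilt deg [-0.21, -1.25, 0.0]
[319.98378311 360.33182996]
t 6.85 q [-0.272, -0.014, 1.861, 0.011, 1.314, -0.896] grasp [0.5501, -0.0731, 0.1449] open 0.058
 F [-5.8, 13.9, 2.7] T [2.06, 0.9, -0.15] toolz [-0.016, 0.0159, -0.9997] yaw(deg of tool x) 125.62
 to wheel, tool axes cm [-0.92, -0.06, -0.53]
 untilt deg [-0.21, -1.28, 0.0]
```

View pics/wrist5.png

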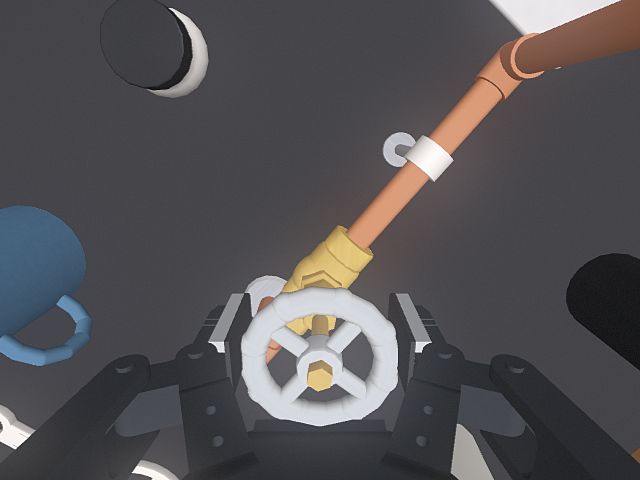

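View pics/s5.png

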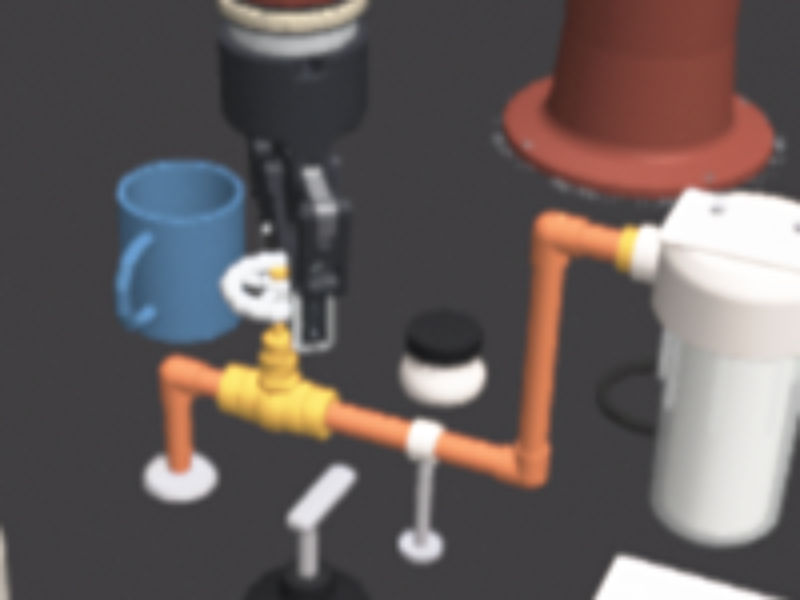

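The spokes shifted about 27° against the jaws, and the torque peaked at 1.5 N m. So the stop was reached, the rim then slipped and the pads slid 9 mm off centre. I'll release, take the spokes' world angle as reference, recentre and regrip.

>>> {"name": "jog_arm", "arguments": {"steps": [[[0,0,-0.05],[0,0,0]],[[0,0,-0.05],[0,0,0]],[[0,0,-0.05],[0,0,0]],[[0,0,-0.05],[0,0,0]]], "fingers": 1}}

```text
t: 7.25
tool_pos: [0.5531, -0.0751, 0.3036]
tool_rot: [-1.417, -2.782, -0.012]
contact_force: [-0.4, -0.2, -0.1]
opening: 0.0852
```

```bash
cat >> h.py <<'E'
def rect(name, c=None, im=None, s=8.0, z=.154):
    """top view of the wheel plane: px = s per mm, 80mm square, x right, y up"""
    c=c or ctrl.camera_info("wrist"); im=ctrl.get_image("wrist") if im is None else im
    r=.045; wp=np.array([[W[0]+a*r,W[1]+b*r,z] for a,b in [(-1,1),(1,1),(1,-1),(-1,-1)]])
    src=np.float32([proj("wrist",p,c) for p in wp]); H=cv2.getPerspectiveTransform(src,np.float32([[0,0],[600,0],[600,600],[0,600]]))
    o=cv2.warpPerspective(im,H,(600,600)); cv2.imwrite("pics/"+name+".png",o[:,:,::-1]); return o
E
python3 - <<'E'
from h import *
o,M,g=st()
c=ctrl.camera_info("wrist");im=ctrl.get_image("wrist"); cv2.imwrite("pics/wrist6.png",im[:,:,::-1])
rect("r6",c,im)
E
```

```text
t 7.25 q [-0.271, -0.018, 1.858, 0.012, 1.319, -0.902] grasp [0.5509, -0.0727, 0.1486] open 0.0852
 F [-0.4, -0.2, -0.1] T [-0.0, 0.01, -0.01] toolz [-0.0139, 0.0158, -0.9998] yaw(deg of tool x) 126.01
 to wheel, tool axes cm [-0.91, -0.16, -0.16]
 untilt deg [-0.11, -1.2, 0.0]
```

View pics/r6.png

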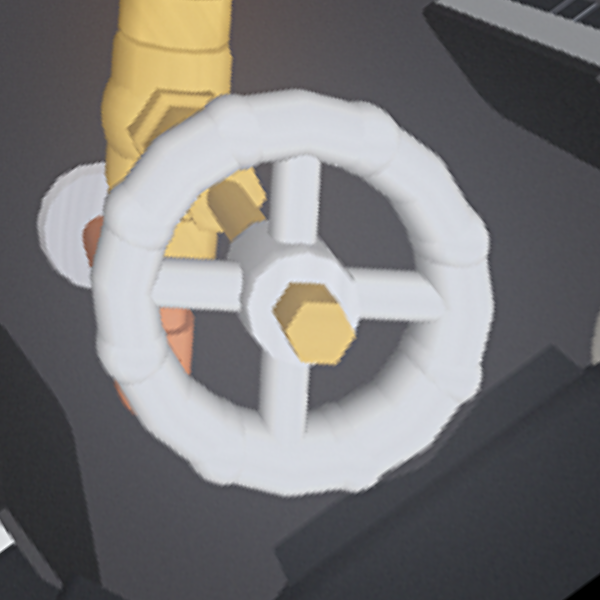

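>>> {"name": "jog_arm", "arguments": {"steps": [[[-0.3,-0.1,0.1],[0,-0.6,0]],[[-0.3,0,0.1],[0,-0.6,0]],[[0,0,0],[0,0,0]]]}}

```text
t: 7.6
tool_pos: [0.5563, -0.0817, 0.3021]
tool_rot: [1.425, 2.797, -0.004]
contact_force: [0.2, -0.2, -1.0]
opening: 0.0856
```

```bash
python3 -c "from h import *;st()"
```

```text
t 7.6 q [-0.278, -0.011, 1.854, -0.003, 1.297, -0.905] grasp [0.5565, -0.0823, 0.1471] open 0.0856
 F [0.2, -0.2, -1.0] T [-0.05, 0.02, -0.06] toolz [0.001, -0.0035, -1.0] yaw(deg of tool x) 125.99
 to wheel, tool axes cm [0.19, -0.04, -0.29]
 untilt deg [-0.07, 0.2, 0.0]
```

>>> {"name": "jog_arm", "arguments": {"steps": [[[0.15,0,0.1],[0,0.2,0]],[[0,0,0],[0,0,0]],[[0,0,0],[0,0,0]],[[0,0,0],[0,0,0]],[[0,0,0],[0,0,0]]], "fingers": -1, "grip_force": 60}}

```text
t: 8.1
tool_pos: [0.5554, -0.0806, 0.3015]
tool_rot: [-1.427, -2.798, 0.001]
contact_force: [-0.9, 0.2, 0.8]
opening: 0.0586
```

>>> {"name": "jog_arm", "arguments": {"steps": [[[0,0,-0.05],[0,0,2]],[[0,0,-0.05],[0,0,2]],[[0,0,-0.05],[0,0,2]]]}}

```text
t: 8.4
tool_pos: [0.5549, -0.0791, 0.3016]
tool_rot: [-1.558, -2.723, 0.001]
contact_force: [4.8, -8.2, -1.1]
opening: 0.0591
```

Run:
```python
from h import *
o,M,g=st()
rect("r7")
```

```text
t 8.4 q [-0.274, -0.013, 1.857, 0.001, 1.302, -0.806] grasp [0.5543, -0.0788, 0.1466] open 0.0591
 F [4.8, -8.2, -1.1] T [-1.61, -0.95, 0.58] toolz [-0.0037, 0.0016, -1.0] yaw(deg of tool x) 120.45
 to wheel, tool axes cm [-0.22, -0.05, -0.34]
 untilt deg [-0.14, -0.19, 0.0]
```

View pics/r7.png

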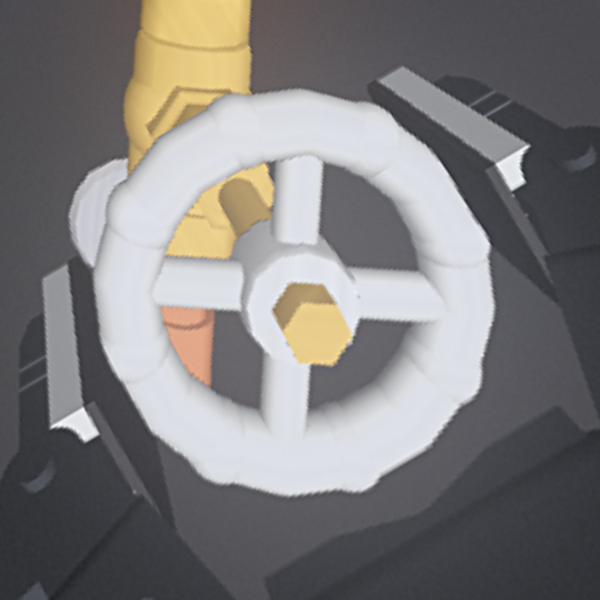

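At the stop: the gripper turned another 5.5° clockwise, the torque rose, and the spokes stayed at −3° (left end (160,283), right end (440,298)). Now I open anticlockwise.

>>> {"name": "jog_arm", "arguments": {"steps": [[[0,0,-0.05],[0,0,-4]],[[0,0,-0.05],[0,0,-8]],[[0,0,-0.05],[0,0,-8]],[[0,0,-0.05],[0,0,-8]],[[0,0,-0.05],[0,0,-8]],[[0,0,-0.05],[0,0,-8]],[[0,0,-0.05],[0,0,-8]],[[0,0,-0.05],[0,0,-8]]]}}

```text
t: 9.25
tool_pos: [0.5543, -0.0815, 0.3017]
tool_rot: [0.066, -3.136, 0.005]
contact_force: [1.4, -1.0, -1.0]
opening: 0.0584
```

Run:
```python
from h import *
o,M,g=st()
rect("r8")
```

```text
t 9.25 q [-0.278, -0.014, 1.857, -0.004, 1.301, -1.89] grasp [0.5536, -0.082, 0.1467] open 0.0584
 F [1.4, -1.0, -1.0] T [-0.18, -0.19, -0.1] toolz [-0.0046, -0.0031, -1.0] yaw(deg of tool x) -177.58
 to wheel, tool axes cm [-0.15, 0.09, -0.33]
 untilt deg [-0.16, -0.27, 0.0]
```

View pics/r8.png

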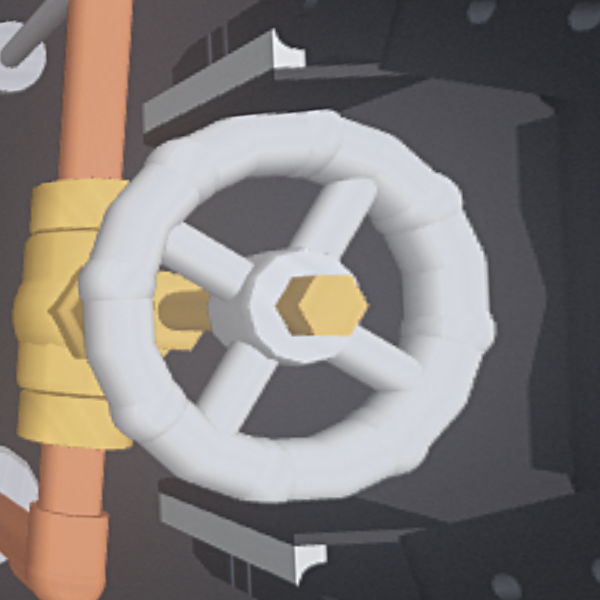

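The spokes now read −31° (≡59°) after a 62° gripper turn, so there was no slip. Continuing.

>>> {"name": "jog_arm", "arguments": {"steps": [[[0,0,-0.05],[0,0,-8]],[[0,0,-0.05],[0,0,-8]],[[0,0,-0.05],[0,0,-8]],[[0,0,-0.05],[0,0,-8]],[[0,0,-0.05],[0,0,-8]],[[0,0,-0.05],[0,0,-8]],[[0,0,-0.05],[0,0,-8]],[[0,0,-0.05],[0,0,0]]]}}

```text
t: 10.1
tool_pos: [0.5548, -0.0833, 0.3017]
tool_rot: [1.558, -2.725, 0.008]
contact_force: [1.8, -0.7, -2.8]
opening: 0.0588
```

```bash
python3 -c "from h import *;st()"
```

```text
t 10.1 q [-0.281, -0.013, 1.857, -0.006, 1.296, -2.889] grasp [0.5548, -0.0842, 0.1467] open 0.0588
 F [1.8, -0.7, -2.8] T [0.0, -0.16, 0.12] toolz [0.0003, -0.0057, -1.0] yaw(deg of tool x) -120.47
 to wheel, tool axes cm [-0.28, 0.14, -0.33]
 untilt deg [-0.18, -0.27, 0.0]
```

>>> {"name": "jog_arm", "arguments": {"steps": [[[0,0,-0.05],[0,0,0]],[[0,0,-0.05],[0,0,0]],[[0,0,-0.05],[0,0,0]],[[0,0,-0.05],[0,0,0]]], "fingers": 1}}

```text
t: 10.5
tool_pos: [0.5546, -0.083, 0.3039]
tool_rot: [1.544, -2.732, 0.006]
contact_force: [-0.0, -0.4, -0.2]
opening: 0.0854
```

Run:
```python
from h import *
o,M,g=st()
rect("r9")
```

```text
t 10.5 q [-0.28, -0.016, 1.855, -0.005, 1.302, -2.879] grasp [0.5544, -0.0838, 0.1489] open 0.0854
 F [-0.0, -0.4, -0.2] T [-0.02, -0.01, 0.02] toolz [-0.0013, -0.0049, -1.0] yaw(deg of tool x) -121.04
 to wheel, tool axes cm [-0.27, 0.09, -0.11]
 untilt deg [-0.08, -0.28, 0.0]
```

View pics/r9.png

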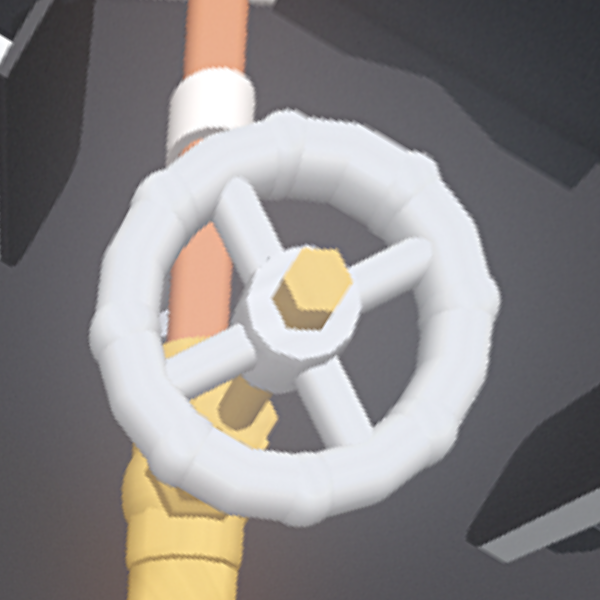

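>>> {"name": "jog_arm", "arguments": {"steps": [[[-0.2,0.1,0],[0,-0.2,8.5]],[[0,0,-0.03],[0,0,8.5]],[[0,0,-0.03],[0,0,8.5]],[[0,0,-0.03],[0,0,8.5]],[[0,0,-0.03],[0,0,8.5]],[[0,0,-0.03],[0,0,8.5]],[[0,0,-0.03],[0,0,8.5]],[[0,0,-0.03],[0,0,8.5]]]}}

```text
t: 11.35
tool_pos: [0.5551, -0.0806, 0.3081]
tool_rot: [0.276, 3.126, -0.003]
contact_force: [-0.6, 0.4, 0.9]
opening: 0.085
```

```bash
python3 -c "from h import *;st()"
```

```text
t 11.35 q [-0.277, -0.021, 1.853, -0.002, 1.306, -1.671] grasp [0.5555, -0.0809, 0.1531] open 0.085
 F [-0.6, 0.4, 0.9] T [-0.03, 0.03, 0.01] toolz [0.0031, -0.0025, -1.0] yaw(deg of tool x) 169.93
 to wheel, tool axes cm [0.05, -0.01, 0.31]
 untilt deg [-0.11, 0.2, 0.0]
```

>>> {"name": "jog_arm", "arguments": {"steps": [[[0,0,0.03],[0,0,8.5]],[[0,0,0.03],[0,0,8.5]],[[0,0,0.03],[0,0,8.5]],[[0,0,0.03],[0,0,8.5]],[[0,0,0.03],[0,0,8.5]],[[0,0,0.03],[0,0,8.5]],[[0,0,0.03],[0,0,8.5]],[[0,0,0.03],[0,0,8.5]]]}}

```text
t: 12.15
tool_pos: [0.5554, -0.0805, 0.3076]
tool_rot: [1.991, 2.423, 0.002]
contact_force: [0.3, 0.1, 0.4]
opening: 0.0853
```

```bash
python3 -c "from h import *;st()"
```

```text
t 12.15 q [-0.276, -0.02, 1.853, -0.001, 1.303, -0.471] grasp [0.5562, -0.0809, 0.1526] open 0.0853
 F [0.3, 0.1, 0.4] T [-0.02, -0.01, -0.01] toolz [0.0051, -0.003, -1.0] yaw(deg of tool x) 101.17
 to wheel, tool axes cm [0.02, -0.12, 0.26]
 untilt deg [0.26, 0.22, -0.0]
```

>>> {"name": "jog_arm", "arguments": {"steps": [[[0,0,0.03],[0,0,8.5]],[[0,0,0.03],[0,0,8.5]],[[0,0,0.03],[0,0,8.5]],[[0,0,0.03],[0,0,8.5]],[[0,0,0.03],[0,0,8.5]],[[0,0,0.03],[0,0,8.5]],[[0,0,0.03],[0,0,8.5]],[[0,0,0.03],[0,0,8.5]]]}}

```text
t: 12.95
tool_pos: [0.5556, -0.0803, 0.307]
tool_rot: [3.012, 0.875, 0.009]
contact_force: [-0.4, 0.1, 0.3]
opening: 0.0854
```

```bash
python3 -c "from h import *;st()"
```

```text
t 12.95 q [-0.276, -0.019, 1.854, -0.001, 1.3, 0.73] grasp [0.5567, -0.0809, 0.152] open 0.0854
 F [-0.4, 0.1, 0.3] T [0.02, 0.01, 0.04] toolz [0.007, -0.0034, -1.0] yaw(deg of tool x) 32.41
 to wheel, tool axes cm [-0.15, -0.08, 0.2]
 untilt deg [0.38, -0.23, 0.0]
```

>>> {"name": "jog_arm", "arguments": {"steps": [[[0,0,0.03],[0.3,-0.2,8.5]],[[0,0,0.03],[0,0,8.5]],[[0,0,0.03],[0,0,8.5]],[[0,0,0.03],[0,0,8.5]],[[0,0,0.03],[0,0,8.5]],[[0,0,0.03],[0,0,8.5]],[[0,0,0.03],[0,0,8.5]]]}}

```text
t: 13.65
tool_pos: [0.5558, -0.0802, 0.3064]
tool_rot: [3.05, -0.753, 0.005]
contact_force: [0.3, -0.0, -0.2]
opening: 0.0851
```

>>> {"name": "jog_arm", "arguments": {"steps": [[[0,0,0.05],[0,0,8.5]],[[0,0,0.05],[0,0,8.5]],[[0,0,0.05],[0,0,8.5]],[[0,0,0.05],[0,0,8.5]],[[0,0,0.05],[0,0,8.5]],[[0,0,0.05],[0,0,8.5]],[[0,0,0.05],[0,0,8.5]]]}}

```text
t: 14.35
tool_pos: [0.5561, -0.0801, 0.3045]
tool_rot: [-2.26, 2.179, -0.007]
contact_force: [0.1, -0.1, 0.0]
opening: 0.0857
```

```bash
python3 -c "from h import *;st()"
```

```text
t 14.35 q [-0.276, -0.015, 1.854, 0.0, 1.298, 2.829] grasp [0.5568, -0.0803, 0.1495] open 0.0857
 F [0.1, -0.1, 0.0] T [-0.02, 0.03, -0.01] toolz [0.0047, -0.0012, -1.0] yaw(deg of tool x) -87.9
 to wheel, tool axes cm [0.06, 0.19, -0.05]
 untilt deg [-0.27, -0.08, 0.0]
```

>>> {"name": "jog_arm", "arguments": {"steps": [[[0,0.1,0.3],[-0.2,0,0]],[[0,0,0],[0,0,0]],[[0,0,0],[0,0,0]],[[0,0,0],[0,0,0]],[[0,0,0],[0,0,0]]], "fingers": -1, "grip_force": 60}}

```text
t: 14.85
tool_pos: [0.5555, -0.0801, 0.3024]
tool_rot: [-2.266, 2.173, -0.006]
contact_force: [-0.9, -0.6, -0.2]
opening: 0.059
```

Run:
```python
from h import *
o,M,g=st()
rect("r10")
```

```text
t 14.85 q [-0.276, -0.014, 1.857, -0.0, 1.295, 2.824] grasp [0.5561, -0.0803, 0.1474] open 0.059
 F [-0.9, -0.6, -0.2] T [0.09, -0.19, -0.15] toolz [0.0041, -0.0012, -1.0] yaw(deg of tool x) -87.59
 to wheel, tool axes cm [0.07, 0.11, -0.26]
 untilt deg [-0.23, -0.08, 0.0]
```

View pics/r10.png

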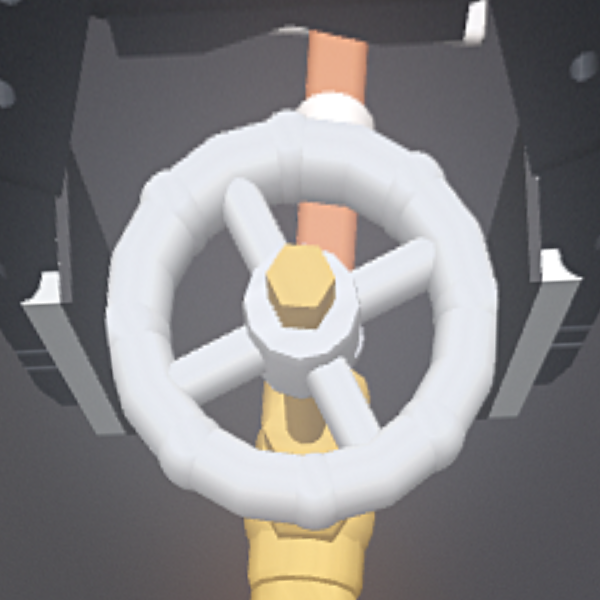

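>>> {"name": "jog_arm", "arguments": {"steps": [[[0,0,0],[0,0,-8.2]],[[0,0,0],[0,0,-8.2]],[[0,0,0],[0,0,-8.2]],[[0,0,0],[0,0,-8.2]],[[0,0,0],[0,0,-8.2]],[[0,0,0],[0,0,-8.2]],[[0,0,0],[0,0,-8.2]],[[0,0,0],[0,0,-8.2]]]}}

```text
t: 15.7
tool_pos: [0.5546, -0.0811, 0.3024]
tool_rot: [3.096, -0.526, 0.001]
contact_force: [-0.6, -1.6, -0.3]
opening: 0.0586
```

```bash
python3 -c "from h import *;st()"
```

```text
t 15.7 q [-0.278, -0.015, 1.857, -0.001, 1.298, 1.63] grasp [0.5547, -0.0813, 0.1474] open 0.0586
 F [-0.6, -1.6, -0.3] T [0.17, -0.01, -0.11] toolz [0.0002, -0.0014, -1.0] yaw(deg of tool x) -19.29
 to wheel, tool axes cm [0.02, -0.04, -0.26]
 untilt deg [0.07, -0.04, 0.0]
```

>>> {"name": "jog_arm", "arguments": {"steps": [[[0,0,0],[0,0,-8.2]],[[0,0,0],[0,0,-8.2]],[[0,0,0],[0,0,-8.2]],[[0,0,0],[0,0,-8.2]],[[0,0,0],[0,0,-8.2]],[[0,0,0],[0,0,-8.2]],[[0,0,0],[0,0,-8.2]],[[0,0,0],[0,0,-8.2]]]}}

```text
t: 16.5
tool_pos: [0.555, -0.0829, 0.3024]
tool_rot: [2.856, 1.304, 0.0]
contact_force: [1.7, -1.2, -0.6]
opening: 0.0588
```

```bash
python3 -c "from h import *;st()"
```

```text
t 16.5 q [-0.281, -0.013, 1.856, -0.001, 1.298, 0.434] grasp [0.5551, -0.0831, 0.1474] open 0.0588
 F [1.7, -1.2, -0.6] T [0.1, 0.04, -0.16] toolz [0.0008, -0.0014, -1.0] yaw(deg of tool x) 49.09
 to wheel, tool axes cm [0.15, -0.14, -0.26]
 untilt deg [0.09, 0.03, -0.0]
```

>>> {"name": "jog_arm", "arguments": {"steps": [[[0,0,0],[0,0,-8.2]],[[0,0,0],[0,0,-8.2]],[[0,0,0],[0,0,-8.2]],[[0,0,0],[0,0,-8.2]],[[0,0,0],[0,0,-8.2]],[[0,0,0],[0,0,-8.2]],[[0,0,0],[0,0,-8.2]],[[0,0,0],[0,0,-8.2]]]}}

```text
t: 17.3
tool_pos: [0.5563, -0.0832, 0.3024]
tool_rot: [1.625, 2.684, 0.002]
contact_force: [2.4, 1.0, -0.5]
opening: 0.0591
```

```bash
python3 -c "from h import *;st()"
```

```text
t 17.3 q [-0.281, -0.011, 1.853, 0.0, 1.295, -0.763] grasp [0.5569, -0.0833, 0.1474] open 0.0591
 F [2.4, 1.0, -0.5] T [-0.04, 0.06, -0.06] toolz [0.0038, -0.0009, -1.0] yaw(deg of tool x) 117.61
 to wheel, tool axes cm [0.29, -0.06, -0.26]
 untilt deg [0.17, 0.14, -0.0]
```

>>> {"name": "jog_arm", "arguments": {"steps": [[[0.05,0,0],[0,0.1,-8.2]],[[0.05,0,0],[0,0,-8.2]],[[0.05,0,0],[0,0,-8.2]],[[0,0,0],[0,0,-8.2]],[[0,0,0],[0,0,-8.2]],[[0,0,0],[0,0,-8.2]],[[0,0,0],[0,0,-8.2]]]}}

```text
t: 18.0
tool_pos: [0.5567, -0.0817, 0.3024]
tool_rot: [0.063, 3.134, -0.002]
contact_force: [0.7, 0.7, 0.3]
opening: 0.0584
```

>>> {"name": "jog_arm", "arguments": {"steps": [[[0,0,0],[0,0,-8.2]],[[0,0,0],[0,0,-8.2]],[[0,0,0],[0,0,-8.2]],[[0,0,0],[0,0,-8.2]],[[0,0,0],[0,0,-8.2]],[[0,0,0],[0,0,-8.2]],[[0,0,0],[0,0,-6]],[[0,0,0],[0,0,0]]]}}

```text
t: 18.8
tool_pos: [0.5565, -0.0806, 0.3024]
tool_rot: [-1.462, 2.776, -0.003]
contact_force: [-0.0, 1.1, 0.2]
opening: 0.0589
```

Run:
```python
from h import *
o,M,g=st()
rect("r11")
```

```text
t 18.8 q [-0.276, -0.012, 1.854, 0.001, 1.295, -2.817] grasp [0.5571, -0.0806, 0.1474] open 0.0589
 F [-0.0, 1.1, 0.2] T [-0.09, -0.06, 0.08] toolz [0.0043, 0.0, -1.0] yaw(deg of tool x) -124.45
 to wheel, tool axes cm [0.16, 0.15, -0.26]
 untilt deg [-0.2, 0.14, 0.0]
```

View pics/r11.png

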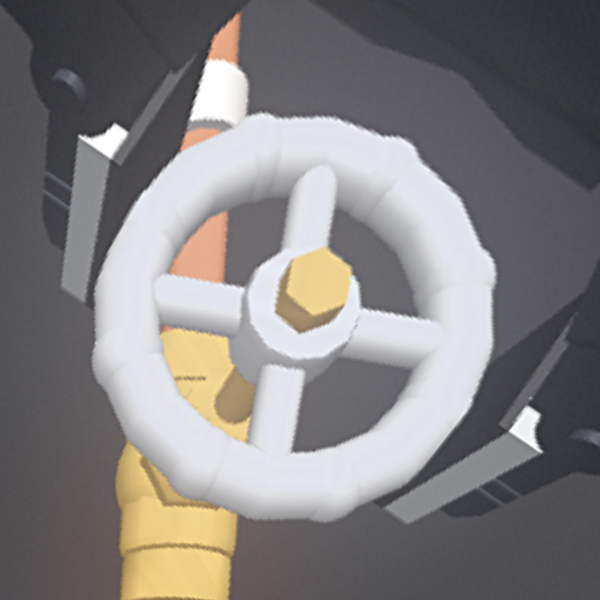

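Spokes at −8.7° against −8.4° expected, so no slip over this 323° stroke and the valve is about 444° open. Another regrip leaves about 276° to go.

>>> {"name": "jog_arm", "arguments": {"steps": [[[0,0,0],[0,0,0]],[[0,0,0],[0,0,0]],[[0,0,0],[0,0,0]],[[0,0.1,0],[-0.2,0.1,0]]], "fingers": 1}}

```text
t: 19.25
tool_pos: [0.5555, -0.0801, 0.3019]
tool_rot: [1.455, -2.784, -0.002]
contact_force: [-0.1, -0.4, 0.6]
opening: 0.0854
```

Run:
```python
from h import *
o,M,g=st()
rect("r12")
```

```text
t 19.25 q [-0.276, -0.012, 1.856, 0.0, 1.299, -2.81] grasp [0.5554, -0.08, 0.1469] open 0.0854
 F [-0.1, -0.4, 0.6] T [0.03, -0.01, -0.03] toolz [-0.0009, 0.0006, -1.0] yaw(deg of tool x) -124.81
 to wheel, tool axes cm [0.1, -0.03, -0.31]
 untilt deg [0.06, 0.0, -0.0]
```

>>> {"name": "jog_arm", "arguments": {"steps": [[[0.1,0,0.02],[0,0,8.5]],[[0,0,0.02],[0,0,8.5]],[[0,0,0.02],[0,0,8.5]],[[0,0,0.02],[0,0,8.5]],[[0,0,0.02],[0,0,8.5]],[[0,0,0.02],[0,0,8.5]],[[0,0,0.02],[0,0,8.5]],[[0,0,0.02],[0,0,8.5]]]}}

```text
t: 20.1
tool_pos: [0.5547, -0.0808, 0.3008]
tool_rot: [-0.378, -3.117, -0.001]
contact_force: [-0.5, 0.3, 0.1]
opening: 0.0852
```

```bash
python3 -c "from h import *;st()"
```

```text
t 20.1 q [-0.278, -0.012, 1.858, 0.0, 1.298, -1.607] grasp [0.5545, -0.0808, 0.1458] open 0.0852
 F [-0.5, 0.3, 0.1] T [0.01, 0.06, 0.02] toolz [-0.0013, 0.0006, -1.0] yaw(deg of tool x) 166.17
 to wheel, tool axes cm [-0.05, -0.01, -0.42]
 untilt deg [0.01, -0.08, 0.0]
```

>>> {"name": "jog_arm", "arguments": {"steps": [[[0,0,0],[0,0,8.5]],[[0,0,0],[0,0,8.5]],[[0,0,0],[0,0,8.5]],[[0,0,0],[0,0,8.5]],[[0,0,0],[0,0,8.5]],[[0,0,0],[0,0,8.5]],[[0,0,0],[0,0,8.5]],[[0,0,0],[0,0,8.5]]]}}

```text
t: 20.9
tool_pos: [0.5547, -0.0808, 0.3014]
tool_rot: [-2.072, -2.36, 0.001]
contact_force: [-0.5, 0.2, -0.0]
opening: 0.0853
```

>>> {"name": "jog_arm", "arguments": {"steps": [[[0,0,0],[0,0,8.5]],[[0,0,0],[0,0,8.5]],[[0,0,0],[0,0,8.5]],[[0,0,0],[0,0,8.5]],[[0,0,0],[0,0,8.5]],[[0,0,0],[0,0,8.5]],[[0,0,0],[0,0,8.5]],[[0,0,0],[0,0,8.5]]]}}

```text
t: 21.7
tool_pos: [0.5547, -0.0808, 0.302]
tool_rot: [-3.043, -0.777, 0.002]
contact_force: [0.5, 0.3, 0.5]
opening: 0.0853
```

```bash
python3 -c "from h import *;st()"
```

```text
t 21.7 q [-0.277, -0.014, 1.857, -0.0, 1.3, 0.793] grasp [0.5545, -0.0808, 0.147] open 0.0853
 F [0.5, 0.3, 0.5] T [-0.01, -0.05, -0.02] toolz [-0.0012, 0.0003, -1.0] yaw(deg of tool x) 28.66
 to wheel, tool axes cm [0.03, 0.05, -0.3]
 untilt deg [-0.05, 0.05, 0.0]
```

>>> {"name": "jog_arm", "arguments": {"steps": [[[0,0,0],[0,0,8.5]],[[0,0,0],[0,0,8.5]],[[0,0,0],[0,0,8.5]],[[0,0,0],[0,0,8.5]],[[0,0,0],[0,0,8.5]],[[0,0,0],[0,0,8.5]],[[0,0,0],[0,0,8.5]],[[0,0,0],[0,0,8.5]]]}}

```text
t: 22.5
tool_pos: [0.5547, -0.0808, 0.3026]
tool_rot: [2.951, -1.077, -0.002]
contact_force: [-0.3, -0.1, 1.0]
opening: 0.0853
```

>>> {"name": "jog_arm", "arguments": {"steps": [[[0,0,0],[0,0,8.5]],[[0,0,0],[0,0,8.5]],[[0,0,0],[0,0,0]]]}}

```text
t: 22.8
tool_pos: [0.5546, -0.0808, 0.3028]
tool_rot: [2.757, -1.506, -0.002]
contact_force: [1.0, 0.0, 0.5]
opening: 0.0856
```

```bash
python3 -c "from h import *;st()"
```

```text
t 22.8 q [-0.277, -0.015, 1.857, -0.0, 1.301, 2.293] grasp [0.5545, -0.0808, 0.1478] open 0.0856
 F [1.0, 0.0, 0.5] T [-0.02, -0.05, -0.02] toolz [-0.0011, 0.0, -1.0] yaw(deg of tool x) -57.3
 to wheel, tool axes cm [0.05, -0.03, -0.22]
 untilt deg [0.05, 0.04, -0.0]
```

>>> {"name": "jog_arm", "arguments": {"steps": [[[0,0,0.1],[0,0,0]],[[0,0,0],[0,0,0]],[[0,0,0],[0,0,0]],[[0,0,0],[0,0,0]],[[0,0,0],[0,0,0]]], "fingers": -1, "grip_force": 60}}

```text
t: 23.3
tool_pos: [0.555, -0.0806, 0.3027]
tool_rot: [-2.76, 1.496, -0.001]
contact_force: [-0.7, -0.4, 1.0]
opening: 0.0588
```

Run:
```python
from h import *
o,M,g=st()
rect("r13")
a=cv2.imread("pics/r12.png");b=cv2.imread("pics/r13.png");cv2.imwrite("pics/c13.png",cv2.resize(np.hstack([a,b]),(800,400)))
```

```text
t 23.3 q [-0.277, -0.015, 1.857, 0.002, 1.299, 2.286] grasp [0.5552, -0.0804, 0.1477] open 0.0588
 F [-0.7, -0.4, 1.0] T [0.25, -0.12, -0.08] toolz [0.0012, 0.0016, -1.0] yaw(deg of tool x) -56.91
 to wheel, tool axes cm [0.04, 0.05, -0.23]
 untilt deg [-0.11, 0.04, 0.0]
```

View pics/c13.png

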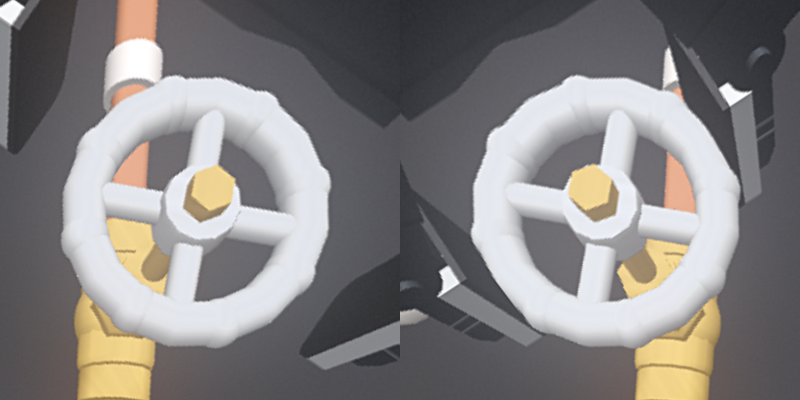

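>>> {"name": "jog_arm", "arguments": {"steps": [[[0,0,0],[0,0,-8.2]],[[0,0,0],[0,0,-8.2]],[[0,0,0],[0,0,-8.2]],[[0,0,0],[0,0,-8.2]],[[0,0,0],[0,0,-8.2]],[[0,0,0],[0,0,-8.2]],[[0,0,0],[0,0,-8.2]],[[0,0,0],[0,0,-8.2]]]}}

```text
t: 24.15
tool_pos: [0.5545, -0.0821, 0.3027]
tool_rot: [3.126, 0.31, -0.002]
contact_force: [0.6, -0.9, 0.3]
opening: 0.0592
```

```bash
python3 -c "from h import *;st()"
```

```text
t 24.15 q [-0.28, -0.015, 1.857, -0.001, 1.301, 1.094] grasp [0.5544, -0.0822, 0.1477] open 0.0592
 F [0.6, -0.9, 0.3] T [0.16, -0.01, -0.16] toolz [-0.0011, -0.0005, -1.0] yaw(deg of tool x) 11.33
 to wheel, tool axes cm [0.09, -0.11, -0.23]
 untilt deg [0.02, 0.07, -0.0]
```

>>> {"name": "jog_arm", "arguments": {"steps": [[[0,0,0],[0,0,-8.2]],[[0,0,0],[0,0,-8.2]],[[0,0,0],[0,0,-8.2]],[[0,0,0],[0,0,-8.2]],[[0,0,0],[0,0,-8.2]],[[0,0,0],[0,0,-8.2]],[[0,0,0],[0,0,-8.2]],[[0,0,0],[0,0,-8.2]]]}}

```text
t: 24.95
tool_pos: [0.5555, -0.0834, 0.3027]
tool_rot: [2.409, 2.012, 0.0]
contact_force: [2.5, -0.2, -0.0]
opening: 0.0587
```

```bash
python3 -c "from h import *;st()"
```

```text
t 24.95 q [-0.281, -0.012, 1.855, -0.001, 1.297, -0.102] grasp [0.5558, -0.0837, 0.1477] open 0.0587
 F [2.5, -0.2, -0.0] T [0.11, 0.1, -0.19] toolz [0.0017, -0.0018, -1.0] yaw(deg of tool x) 79.73
 to wheel, tool axes cm [0.25, -0.13, -0.23]
 untilt deg [0.11, 0.08, -0.0]
```

>>> {"name": "jog_arm", "arguments": {"steps": [[[0,0,0],[0,0,-8.2]],[[0,0,0],[0,0,-8.2]],[[0,0,0],[0,0,-8.2]],[[0,0,0],[0,0,-8.2]],[[0,0,0],[0,0,-8.2]],[[0,0,0],[0,0,-8.2]],[[0,0,0],[0,0,-8.2]]]}}

```text
t: 25.65
tool_pos: [0.5568, -0.0829, 0.3027]
tool_rot: [1.08, 2.945, 0.0]
contact_force: [0.9, 2.3, 0.0]
opening: 0.0589
```

```bash
python3 -c "from h import *;st()"
```

```text
t 25.65 q [-0.28, -0.01, 1.852, -0.0, 1.295, -1.148] grasp [0.5575, -0.0831, 0.1477] open 0.0589
 F [0.9, 2.3, 0.0] T [0.04, 0.1, -0.12] toolz [0.0046, -0.0016, -1.0] yaw(deg of tool x) 139.72
 to wheel, tool axes cm [0.33, -0.0, -0.23]
 untilt deg [0.1, 0.26, -0.0]
```

>>> {"name": "jog_arm", "arguments": {"steps": [[[0.05,0,0],[0,0,-8.2]],[[0.05,0,0],[0,0,-8.2]],[[0.05,0,0],[0,0,-8.2]],[[0,0,0],[0,0,-8.2]],[[0,0,0],[0,0,-8.2]],[[0,0,0],[0,0,-8.2]],[[0,0,0],[0,0,-8.2]],[[0,0,0],[0,0,-8.2]]]}}

```text
t: 26.45
tool_pos: [0.5566, -0.0808, 0.3026]
tool_rot: [-0.767, 3.039, -0.005]
contact_force: [-1.1, 1.8, 1.2]
opening: 0.059
```

>>> {"name": "jog_arm", "arguments": {"steps": [[[0,0,0],[0,0,-7]],[[0,0,0],[0,0,-3]],[[0,0,0],[0,0,0]],[[0,0,0],[0,0,0]]]}}

```text
t: 26.85
tool_pos: [0.5565, -0.0805, 0.3027]
tool_rot: [-1.045, 2.956, -0.006]
contact_force: [-0.3, 0.1, 0.4]
opening: 0.0588
```

Run:
```python
from h import *
o,M,g=st()
rect("r14")
```

```text
t 26.85 q [-0.276, -0.013, 1.855, 0.0, 1.292, -2.527] grasp [0.5576, -0.0807, 0.1477] open 0.0588
 F [-0.3, 0.1, 0.4] T [0.0, 0.03, 0.05] toolz [0.0071, -0.0018, -1.0] yaw(deg of tool x) -141.06
 to wheel, tool axes cm [0.22, 0.14, -0.23]
 untilt deg [-0.34, 0.25, 0.0]
```

View pics/r14.png

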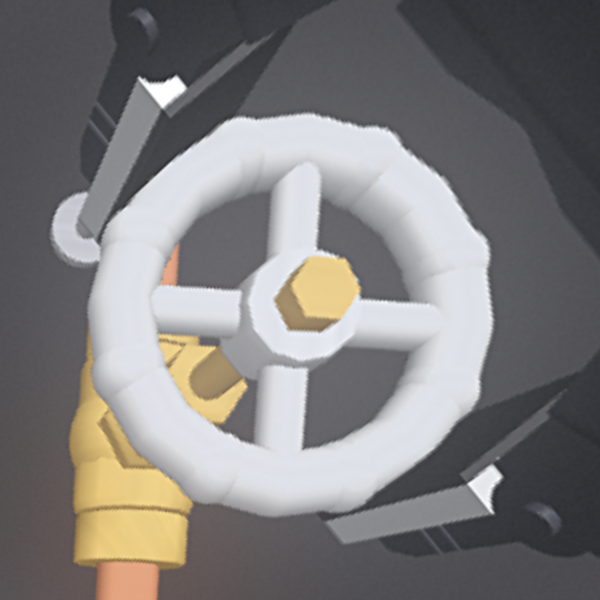

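The spokes are back at about −4° against −3° at the stop, so the valve is two turns open to within about 1–2°. I'll check the worktop, then hand in.

Run:
```python
from h import *
for n in("scene","side"):
    b=ctrl.get_image(n)[:,:,::-1]; cv2.imwrite(f"pics/{n}F.png",b); a=cv2.imread(f"pics/{n}0.png")
    d=(cv2.absdiff(a,b).max(2)>40).astype(np.uint8); k,l,s,c=cv2.connectedComponentsWithStats(d); print(n,[x[:5].tolist() for x in s[1:] if x[4]>40])
st()
```

```text
scene [[156, 0, 140, 105, 4097], [273, 0, 163, 163, 12214], [383, 0, 123, 162, 7250], [373, 85, 16, 41, 404], [423, 93, 10, 10, 59], [330, 181, 10, 10, 49], [277, 190, 25, 43, 523], [324, 212, 4, 16, 48]]
side [[288, 0, 352, 277, 36015], [321, 195, 10, 13, 68], [317, 215, 15, 21, 196], [464, 221, 99, 132, 4526], [589, 237, 33, 61, 885], [550, 247, 24, 39, 260]]
t 27.0 q [-0.276, -0.013, 1.855, 0.0, 1.292, -2.527] grasp [0.5576, -0.0807, 0.1477] open 0.0591
 F [-0.2, 0.5, 1.2] T [-0.01, 0.05, 0.11] toolz [0.0072, -0.0016, -1.0] yaw(deg of tool x) -141.06
 to wheel, tool axes cm [0.22, 0.14, -0.23]
 untilt deg [-0.33, 0.26, 0.0]
```

View pics/sceneF.png

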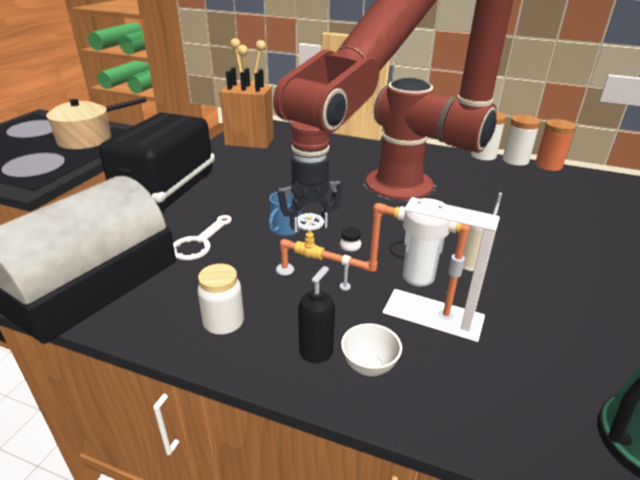

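The only differences from the start pictures are the arm and gripper. The gripper holds the wheel at (310,222), and the bystanders haven't moved. Handing in.

```bash
python3 -c "
from station import ctrl
print(ctrl.finish_job())"
```

```text
the job is handed in; nothing more can be done
None
```

I closed the valve clockwise onto its stop, then backed it off two turns anticlockwise in three strokes, with two regrips. I handed the job in at t = 27 s, with the gripper still holding the wheel.

**Stop:** On the first close the wheel reached its stop, the rim slipped about 27° in the jaws and the pads slid 9 mm off centre. I recentred, regripped and turned another 5.5° clockwise. The torque rose and the spokes stayed at −3°, so it was against the stop.

**Final setting:** The strokes and the spoke images agree on two turns (720°), with the spokes at about −4° against −3° at the stop. That is 1–2° short; the tolerance is 20°.

**Grip:** The command is 60 N with the fingers stopped on the rim at 59 mm opening. The grasp point is about 4 mm from the wheel's centre. I could not read the pad force directly.

**Worktop:** Comparing the scene and side pictures with the ones from the start shows only the arm and gripper changed; nothing else had visibly moved.

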